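# Load the inspection slide and click it under the camera

## Robot

A 6-joint arm with a two-finger parallel gripper is mounted at the origin on the work surface. World frame = base frame: x ahead of the robot, y to its left, z up, the work surface at z = 0. Lengths are in m, angles in rad, forces in N, time in s.
With the tool pointing down it reaches from about 0.325 to 0.9 m from the base axis. Payload 6.1 kg.
Tool frame: the origin (TCP) lies midway between the tips of the shut fingers; the grasp point (between the pads) lies 19 mm behind it; z points along the fingers, y is the direction in which the jaws open and shut (so a half turn about z gives the same grasp; the last joint's range is limited). The gripper opens to 85 mm and grips with 20 to 120 N. Pads are 22 mm wide; open, the fingers measure 114 mm over their backs; the gripper's body (76 mm by 85 mm) begins 54 mm behind the grasp point. The pads swing forward as they close: fully open they stand 13 mm farther back than shut.
Start: joints at [-1.357, 0.22, 1.526, -0, 1.395, -0.126], TCP at [0.208, -0.589, 0.231] pointing down, gripper open.
Joint ranges: [-2.98, 2.98], [-0.91, 2.08], [0.09, 2.57], [-1.24, 4.39], [0.2, 2.65], [-2.68, 2.68]. Speed limits (rad/s): [2.57, 2.57, 3.01, 3.14, 3.14, 3.14].

## Interface

Orientations are given as a unit quaternion [x, y, z, w].
In Python, from plant import env, solve_ik, monitor, eyes gives the robot as it stands. Calls block until the motion is done:
- env.move_ptp(position, orientation): joint-space move of the TCP to a pose.
- env.movel(position, rotation=None, rate=0.15): straight line of the TCP; rotation=None keeps the orientation; rate is the mean speed in m/s.
- env.move_j(angles): joint-space move.
- env.gripper_to(opening): opening from 0.0 (shut) to 1.0 (fully open); the grip force is fixed at half the most; returns when the fingers have stopped.
- env.dwell(seconds).
- solve_ik(position, orientation): joint angles nearest the present ones, or None.
- monitor.get_obs(): the state.
- eyes.snapshot(name): name is "scene" or "top"; returns the picture (420x560x3 uint8, blue, green, red); there is no depth.
- eyes.camera_params(name): a dict with "fx", "fy", "cx", "cy" (pixels), "xyz" and "rotation" of the camera in the world. Camera axes: x right, y down, z forward; pixel columns grow to the right and rows downward; lengths in m; the calibration is good to about 2 mm. A picture is of the moment at which its call begins. camera_params takes no time and is no camera call.
A pose or a line that the arm cannot do raises env.MotionError and nothing moves.
- env.job_done(): hands the job in, once; it reports no verdict.
The state is a dict: "time_s": time; "q": joint angles; "dq": joint speeds; "effort": joint torques, N m; "tool_pos": TCP position; "eef_rot": TCP orientation; "wrist_force": force on the tool from outside, world axes, zero at the start; "wrist_torque": the same for the moment, N m; "gripper_width": opening from 0.0 (shut) to 1.0 (fully open).
Only numpy, scipy, OpenCV 4.12 (cv2) and the standard library are available. Lean on these libraries where they do the work, as an engineer would, in place of code of your own. Each camera call takes 0.05 s, during which the arm holds its last target.

## Task

Put the three used cell fittings, the steel hex nut, the brass tube connector and the white flanged plug, one after another into the open tray of the inspection slide while the slide is still at its loading end; set them down rather than dropping them. Then take hold of the slide's upright handle and move the slide gently towards the camera until you feel its spring ball click into the notch, without running on to the end stop, and finish still gripping the handle with the slide at rest in the notch, ready for the picture. Leave everything else on the bench where it is.

Things in the scene. Friction and masses are not known exactly. Their poses are not given: they have to be found in the camera images.
- slide_base: Inspection slide, bolted down: aluminium base plate 130 mm (x) by 480 mm (y) by 12 mm, two steel guide rails along its y axis, an end stop 34 mm high at each end. Origin under its centre, on the bench. The carriage with tray and handle slides to the base's +y, towards the camera.
- lens (a point): Centre of the underside of the camera's ring light (60 mm wide), 179 mm above the bench, over the rails. The camera body (40 mm wide) rises above it to 310 mm, held from a column 98 mm further in the base's +x.
- carriage (a joint): Carriage travel from the loading end towards the camera, m: 0 loading end, 0.21 far end stop; starts at 0 to 0.04. Drags with 1 to 2 N. Its one notch lies somewhere from 0.147 to 0.183, different each time, to be found by feel: as the ball drops in it pulls the carriage forward some 4 mm with about 4 N; pushing on out of the notch takes 7 to 9 N.
- tray (a point): Centre of the inner floor of the carriage's steel tray, 37 mm above the bench. Tray inside 120 mm (x) by 124 mm (y), rim 13 mm above the inner floor, walls 3 mm; axes as those of the slide base.
- handle: Upright round black handle on the carriage's trailing end, 18 mm in diameter; origin at its foot, 34 mm above the bench and 150 mm behind (-y of) the tray centre. A foot ring 26 mm wide and 4 mm high surrounds it.
- handle_grip (a point): Point on the handle's axis 38 mm above its foot (72 mm above the bench), where to grip it; the handle's top is 20 mm higher.
- ball (a joint): How far the carriage's sprung ball (10 mm) has dropped below the top of the notched bar, m: 0 to 0.0006 while riding on the bar, about 0.003 at the bottom of the V notch (10 mm wide at its mouth, sides at 40 degrees).
- plunger (a point): Top of the upright 16 mm steel barrel that holds the ball, 65 mm above the bench, on the robot's side of the carriage between tray and handle; the notched bar, 10 mm wide, runs below it along the front of the base.
- nut: Large steel hex nut lying flat, 36 mm across flats (41.6 mm across corners), 19 mm high, 24 mm hole, about 110 g. Origin at the centre of its underside; its x axis points at a flat.
- connector: Brass tube connector standing upright: hex foot 27 mm across flats and 16 mm high, round stem 18 mm in diameter above it, 50 mm high in all, about 80 g. Origin at the centre of its underside; x points at a flat of the hex.
- plug: White plastic plug standing on its flange: flange 32 mm in diameter and 6 mm thick, round body 22 mm in diameter above it, 30 mm high in all, about 40 g. Origin at the centre of its underside.
- cap_a: White ribbed bottle cap, 38 mm in diameter, 16 mm high, lying by the fittings; stays. Origin at the centre of its underside.
- cap_b: A second such bottle cap, further left; stays.
- wrench: Steel open-end wrench lying flat, 160 mm long, near the robot; stays.
- beaker: Glass beaker, 68 mm in diameter, 85 mm high, left of the fittings; stays. Origin at the centre of its underside.
- jar: Small amber jar, 44 mm in diameter, 55 mm high, right of the slide; stays. Origin at the centre of its underside.
Mind the look-alikes: they are no part of the job. Leave any pink look-alike of the nut alone. There is more than one size of the connector; the job needs the smaller.

How it is judged:
By the outcome, as a careful person would: the job done as asked, in the order asked, and still so for the second after the job is handed in, while the arm keeps its last pose, push and grip.
It also fails if it takes over 72 s, if anything falls off the work surface, if the arm or the gripper's body presses on something with over 40 N, if the wrist force passes 120 N, or if a joint passes its speed limit or range.

## Working session

There is one attempt and no reset: what is moved stays moved. The work goes in short steps, each a Python script; the robot and the scene stay as the last script left them, time stands still between calls to the robot, and variables do not carry over. Pictures are saved under pics/ and viewed, and the job is handed in when it is done.

```bash
ls; mkdir -p pics
python3 - <<'E'
from plant import env, solve_ik, monitor, eyes
import cv2
for n in ("scene","top"):
    im=eyes.snapshot(n); cv2.imwrite(f"pics/{n}0.png",im)
    print(n,eyes.camera_params(n))
print(monitor.get_obs())
E
```

```text
pics
scene {'fx': 492.02678260948704, 'fy': 492.02678260948704, 'cx': 287.2151845043655, 'cy': 211.88411717736594, 'xyz': array([ 1.01811152, -0.27337219,  0.98068666]), 'rotation': array([ 0.7986295 ,  0.52448351, -0.16050118, -0.24768394])}
top {'fx': 415.3401238961612, 'fy': 415.3401238961612, 'cx': 271.413358615509, 'cy': 202.39216173430606, 'xyz': array([ 0.34610608, -0.0548043 ,  1.12613911]), 'rotation': array([-0.69612867,  0.71465358, -0.0526512 ,  0.04362325])}
{'time_s': 0.1, 'q': array([-1.35709481e+00,  2.21199794e-01,  1.52752090e+00,  7.31900643e-06,
        1.39472188e+00, -1.26101994e-01]), 'dq': array([-0.00067652, -0.00219252, -0.00394365,  0.00033757,  0.00208354,
        0.00113913]), 'effort': array([ 4.90650746e-04, -4.98247826e+01, -3.90545833e+01, -9.77124660e-05,
        5.76562088e-03,  2.52674204e-05]), 'tool_pos': array([ 0.20819012, -0.58870577,  0.2302633 ]), 'eef_rot': array([ 9.85601070e-01,  1.69084814e-01, -3.69010908e-05, -9.24228085e-04]), 'wrist_force': array([-0.18325873, -0.40928092,  0.41718296]), 'wrist_torque': array([ 0.02564631, -0.03653052, -0.01629762]), 'gripper_width': 1.0002664746179857}
```

View pics/scene0.png

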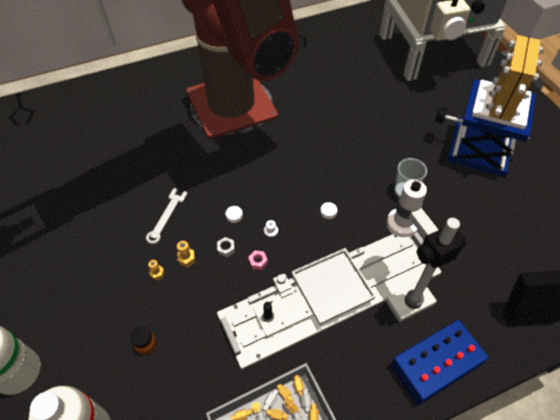

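View pics/top0.png

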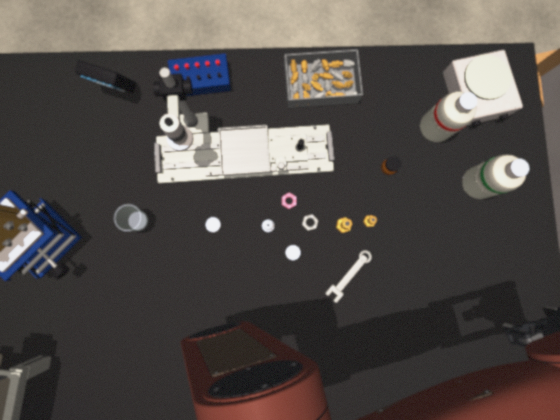

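The scene picture shows these possible targets:
- Steel nut at (226,246), with the pink look-alike at (258,259).
- Connectors at (185,252), which looks larger, and (155,268), which looks smaller.
- Plug at (271,228), with look-alike caps at (234,214) and (329,210).

In the top picture they are: nut (310,222), pink nut (289,200), connectors (344,225) and (370,221), plug (268,226).

Next are close crops.

```bash
cat > h.py <<'E'
import numpy as np, cv2
from scipy.spatial.transform import Rotation as R
from plant import env, solve_ik, monitor, eyes
def ray(n,u,v):
    p=eyes.camera_params(n)
    return np.array(p['xyz']), R.from_quat(p['rotation']).apply([(u-p['cx'])/p['fx'],(v-p['cy'])/p['fy'],1.])
def px2w(n,u,v,z):
    o,d=ray(n,u,v); return o+d*(z-o[2])/d[2]
def w2px(n,P):
    p=eyes.camera_params(n)
    c=R.from_quat(p['rotation']).inv().apply(np.atleast_2d(P)-p['xyz'])
    return np.c_[p['fx']*c[:,0]/c[:,2]+p['cx'],p['fy']*c[:,1]/c[:,2]+p['cy']]
def crop(im,x0,y0,x1,y1,s,name):
    cv2.imwrite(name,cv2.resize(im[y0:y1,x0:x1],None,fx=s,fy=s,interpolation=cv2.INTER_CUBIC))
E
python3 - <<'E'
from h import *
s=cv2.imread('pics/scene0.png');t=cv2.imread('pics/top0.png')
crop(s,140,190,340,290,4,'pics/c1.png'); crop(t,240,180,400,290,5,'pics/c2.png'); crop(t,140,50,340,200,4,'pics/c3.png'); crop(s,210,200,450,370,3,'pics/c4.png')
for n,L in (('scene',[(226,246),(185,264),(155,276),(271,234),(258,259)]),('top',[(310,222),(344,225),(370,221),(268,226),(289,200)])):
    for u,v in L: print(n,u,v,px2w(n,u,v,0.0).round(3))
E
```

```text
scene 226 246 [ 0.437 -0.171  0.   ]
scene 185 264 [ 0.444 -0.271  0.   ]
scene 155 276 [ 0.447 -0.341  0.   ]
scene 271 234 [ 0.448 -0.063  0.   ]
scene 258 259 [ 0.497 -0.116  0.   ]
top 310 222 [ 0.444 -0.175  0.   ]
top 344 225 [ 0.433 -0.267  0.   ]
top 370 221 [ 0.442 -0.339  0.   ]
top 268 226 [ 0.436 -0.06   0.   ]
top 289 200 [ 0.506 -0.12   0.   ]
```

View pics/c1.png

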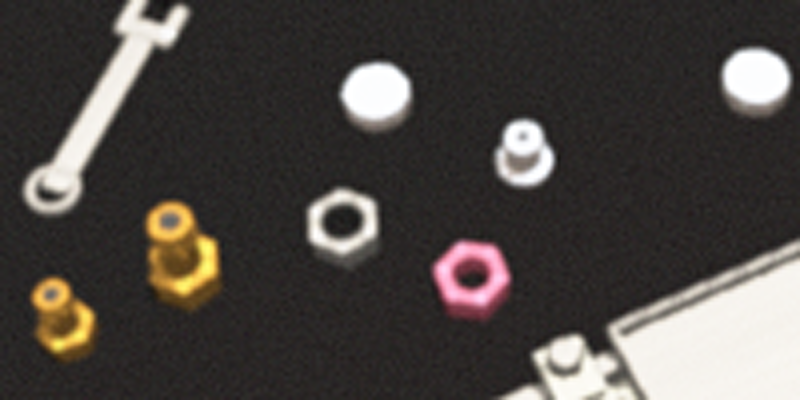

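View pics/c2.png

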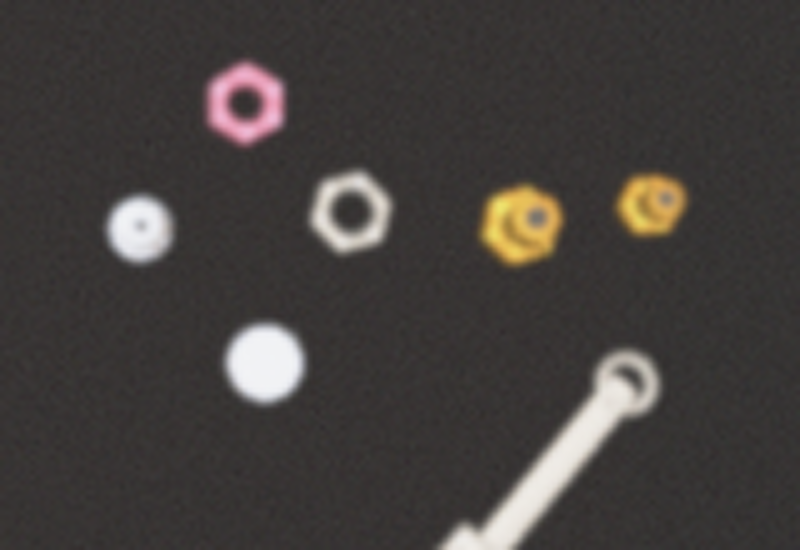

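View pics/c3.png

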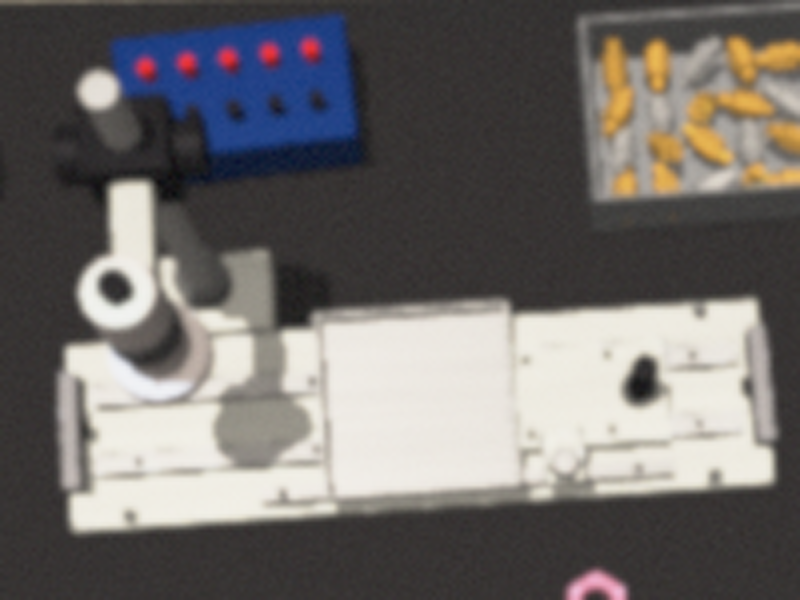

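View pics/c4.png

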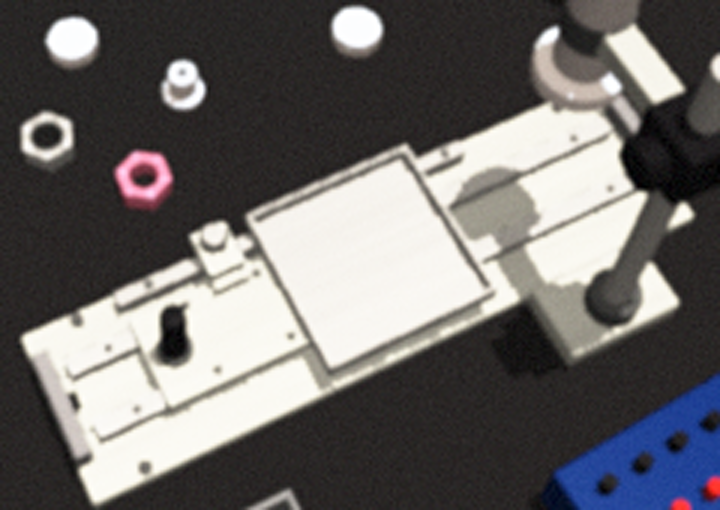

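The crops confirm the choices. The smaller brass connector is at scene (155,270) / top (370,221). The steel nut is at top (310,222) and the plug, with its stem and flange, at top (268,226). Next I fit their poses in both cameras.

```bash
cat > fit.py <<'E'
from h import *
from scipy.optimize import minimize
def hexa(af,z0,z1):
    a=np.radians(30+60*np.arange(6)); r=af/np.sqrt(3)
    return [np.c_[r*np.cos(a),r*np.sin(a),np.full(6,z)] for z in (z0,z1)]
def cyl(d,z0,z1):
    a=np.linspace(0,2*np.pi,24,endpoint=False)
    return [np.c_[d/2*np.cos(a),d/2*np.sin(a),np.full(24,z)] for z in (z0,z1)]
MODEL={'nut':[np.vstack(hexa(.036,0,.019))],'connector':[np.vstack(hexa(.027,0,.016)),np.vstack(cyl(.018,.016,.05))],
 'big':[np.vstack(hexa(.034,0,.020)),np.vstack(cyl(.022,.02,.06))],
 'plug':[np.vstack(cyl(.032,0,.006)),np.vstack(cyl(.022,.006,.03))],'cap':[np.vstack(cyl(.038,0,.016))],
 'pink':[np.vstack(hexa(.036,0,.019))]}
def render(n,model,x,y,yaw,u0,v0,w,h,s=8):
    m=np.zeros((h*s,w*s),np.uint8)
    for P in model:
        Q=R.from_euler('z',yaw).apply(P)+[x,y,0]
        q=w2px(n,Q); q=((q-[u0-.5,v0-.5])*s-.5)
        hull=cv2.convexHull(np.round(q*16).astype(np.int32))
        cv2.fillConvexPoly(m,hull,255,shift=4)
    m=cv2.resize(m,(w,h),interpolation=cv2.INTER_AREA).astype(float)/255
    return cv2.GaussianBlur(m,(0,0),0.8)
def soft(im,u0,v0,w,h):
    c=im[v0:v0+h,u0:u0+w].max(axis=2).astype(float)
    return np.clip((c-55)/(130-55),0,1)
def fit(ims,name,guess,yaws=(0,),cams=('scene','top'),half=19):
    best=None
    model=MODEL[name]
    win={}
    for n in cams:
        u,v=w2px(n,[[guess[0],guess[1],.015]])[0]; u0,v0=int(u)-half,int(v)-half
        win[n]=(u0,v0,2*half,2*half)
    def cost(p):
        return sum(((render(n,model,p[0],p[1],p[2],*win[n])-soft(ims[n],*win[n]))**2).sum() for n in cams)
    for y0 in yaws:
        r=minimize(cost,[guess[0],guess[1],y0],method='Nelder-Mead',options=dict(initial_simplex=[[guess[0],guess[1],y0],[guess[0]+.008,guess[1],y0],[guess[0],guess[1]+.008,y0],[guess[0],guess[1],y0+.2]],xatol=2e-4,fatol=1e-2,maxiter=150))
        if best is None or r.fun<best.fun: best=r
    return best.x,best.fun
E
python3 - <<'E'
from fit import *
ims={n:cv2.imread(f'pics/{n}0.png') for n in ('scene','top')}
Y=np.radians([-20,0,20])
for name,g,ys in (('nut',(.440,-.173),Y),('connector',(.445,-.34),Y),('big',(.438,-.268),Y),('plug',(.442,-.062),(0,)),('pink',(.5,-.118),Y)):
  for cams in (('scene','top'),('scene',),('top',)):
    x,f=fit(ims,name,g,ys,cams); print(name,cams,x[:2].round(4),np.degrees(x[2]).round(1)%60,round(f,1))
# base corners
for c in [(65,345),(757,298),(775,485),(72,532)]:
    u,v=(c[0]+.5)/4-.5+140,(c[1]+.5)/4-.5+50; print('base',px2w('top',u,v,.012).round(4))
for c in [(22,342),(97,503)]:
    u,v=(c[0]+.5)/3-.5+210,(c[1]+.5)/3-.5+200; print('base s',px2w('scene',u,v,.012).round(4))
for c in [(313,313),(510,300),(522,485),(332,502)]:
    u,v=(c[0]+.5)/4-.5+140,(c[1]+.5)/4-.5+50; print('tray',px2w('top',u,v,.05).round(4))
for c in [(247,212),(406,147),(495,292),(332,370)]:
    u,v=(c[0]+.5)/3-.5+210,(c[1]+.5)/3-.5+200; print('tray s',px2w('scene',u,v,.05).round(4))
s=ims['scene'];t=ims['top']
crop(s,250,285,310,335,12,'pics/d1.png'); crop(t,270,120,340,185,10,'pics/d2.png')
E
```

```text
nut ('scene', 'top') [ 0.4411 -0.1728] 6.4 153.5
nut ('scene',) [ 0.4403 -0.1729] 2.8999999999999986 62.9
nut ('top',) [ 0.4427 -0.1728] 12.7 86.4
connector ('scene', 'top') [ 0.4416 -0.3347] 3.4 30.4Traceback (most recent call last):
  File "<stdin>", line 6, in <module>
  File "fit.py", line 35, in fit
    r=minimize(cost,[guess[0],guess[1],y0],method='Nelder-Mead',options=dict(initial_simplex=[[guess[0],guess[1],y0],[guess[0]+.008,guess[1],y0],[guess[0],guess[1]+.008,y0],[guess[0],guess[1],y0+.2]],xatol=2e-4,fatol=1e-2,maxiter=150))
    res = _minimize_neldermead(fun, x0, args, callback, bounds=bounds,
                               **options)
    fxr = func(xr)
    fx = function(np.copy(x), *(wrapper_args + args))
  File "fit.py", line 33, in cost
    return sum(((render(n,model,p[0],p[1],p[2],*win[n])-soft(ims[n],*win[n]))**2).sum() for n in cams)
  File "fit.py", line 33, in <genexpr>
    return sum(((render(n,model,p[0],p[1],p[2],*win[n])-soft(ims[n],*win[n]))**2).sum() for n in cams)
                 ~~~~~~^^^^^^^^^^^^^^^^^^^^^^^^^^^^^^^^
  File "fit.py", line 17, in render
    q=w2px(n,Q); q=((q-[u0-.5,v0-.5])*s-.5)
  File "h.py", line 10, in w2px
    p=eyes.camera_params(n)
ValueError: time passes only in moves, steps and waits
```

```bash
cat > cam.json <<'E'
{"scene":{"fx":492.02678260948704,"fy":492.02678260948704,"cx":287.2151845043655,"cy":211.88411717736594,"xyz":[1.01811152,-0.27337219,0.98068666],"rotation":[0.7986295,0.52448351,-0.16050118,-0.24768394]},
"top":{"fx":415.3401238961612,"fy":415.3401238961612,"cx":271.413358615509,"cy":202.39216173430606,"xyz":[0.34610608,-0.0548043,1.12613911],"rotation":[-0.69612867,0.71465358,-0.0526512,0.04362325]}}
E
sed -i 's/eyes.camera_params(n)/CAM[n]/; 3a import json; CAM=json.load(open("cam.json"))' h.py
python3 - <<'E'
import re
s=open('fit.py').read()
s=s.replace("    m=cv2.resize(m,(w,h)","    if hole:\n        for z in (hole[1],):\n            pass\n        tops=[]\n        for z in (0.,hole[1]):\n            k=np.zeros_like(m); P=cyl(hole[0],z,z)[0]; q=w2px(n,P+[x,y,0]); q=((q-[u0-.5,v0-.5])*s-.5); cv2.fillConvexPoly(k,cv2.convexHull(np.round(q*16).astype(np.int32)),255,shift=4); tops.append(k)\n        m[(tops[0]&tops[1])>0]=0\n    m=cv2.resize(m,(w,h)").replace("h,s=8):","h,s=8,hole=None):").replace("p[2],*win[n])","p[2],*win[n],hole=HOLE.get(name))").replace("def render","HOLE={'nut':(.024,.019),'pink':(.024,.019)}\ndef render").replace("half=19","half=15")
open('fit.py','w').write(s)
E
python3 - <<'E'
from fit import *
ims={n:cv2.imread(f'pics/{n}0.png') for n in ('scene','top')}
Y=np.radians([-20,0,20])
for name,g,ys in (('nut',(.440,-.173),Y),('connector',(.442,-.335),Y),('big',(.438,-.268),Y),('plug',(.442,-.062),(0,)),('pink',(.5,-.118),Y)):
  for cams in (('scene','top'),('scene',),('top',)):
    x,f=fit(ims,name,g,ys,cams,half=13 if name!='connector' else 15); print(name,cams,x[:2].round(4),np.degrees(x[2]).round(1)%60,round(f,1))
for c in [(65,345),(757,298),(775,485),(72,532)]:
    u,v=(c[0]+.5)/4-.5+140,(c[1]+.5)/4-.5+50; print('base',px2w('top',u,v,.012).round(4))
for c in [(22,342),(97,503)]:
    u,v=(c[0]+.5)/3-.5+210,(c[1]+.5)/3-.5+200; print('base s',px2w('scene',u,v,.012).round(4))
for c in [(313,313),(510,300),(522,485),(332,502)]:
    u,v=(c[0]+.5)/4-.5+140,(c[1]+.5)/4-.5+50; print('tray',px2w('top',u,v,.05).round(4))
for c in [(247,212),(406,147),(495,292),(332,370)]:
    u,v=(c[0]+.5)/3-.5+210,(c[1]+.5)/3-.5+200; print('tray s',px2w('scene',u,v,.05).round(4))
s=ims['scene'];t=ims['top']
crop(s,250,285,310,335,12,'pics/d1.png'); crop(t,270,120,340,185,10,'pics/d2.png')
E
```

```text
nut ('scene', 'top') [ 0.4413 -0.1729] 7.4 66.0
nut ('scene',) [ 0.4399 -0.1726] 2.3 24.6
nut ('top',) [ 0.4434 -0.1731] 12.7 32.7
connector ('scene', 'top') [ 0.4417 -0.3347] 4.1 27.1
connector ('scene',) [ 0.4411 -0.3347] 4.9 10.0
connector ('top',) [ 0.4428 -0.3347] 58.9 16.0
big ('scene', 'top') [ 0.4319 -0.2638] 9.6 51.6
big ('scene',) [ 0.4302 -0.2637] 9.1 17.9
big ('top',) [ 0.4339 -0.2643] 58.7 29.4
plug ('scene', 'top') [ 0.4378 -0.0599] 8.8 36.4
plug ('scene',) [ 0.438  -0.0603] 13.2 11.5
plug ('top',) [ 0.4374 -0.0591] 6.4 23.9
pink ('scene', 'top') [ 0.5025 -0.118 ] 32.0 62.3
pink ('scene',) [ 0.5019 -0.1181] 32.9 13.0
pink ('top',) [ 0.5036 -0.118 ] 31.8 46.9
base [0.692  0.2427 0.012 ]
base [ 0.7145 -0.237   0.012 ]
base [ 0.5815 -0.2433  0.012 ]
base [0.5608 0.2365 0.012 ]
base s [ 0.5906 -0.2439  0.012 ]
base s [ 0.716  -0.2352  0.012 ]
tray [0.6984 0.0673 0.05  ]
tray [ 0.7044 -0.0648  0.05  ]
tray [ 0.5776 -0.0694  0.05  ]
tray [0.5693 0.056  0.05  ]
tray s [ 0.5779 -0.0677  0.05  ]
tray s [0.5754 0.0598 0.05  ]
tray s [0.7012 0.0632 0.05  ]
tray s [ 0.7074 -0.0633  0.05  ]
```

View pics/d1.png

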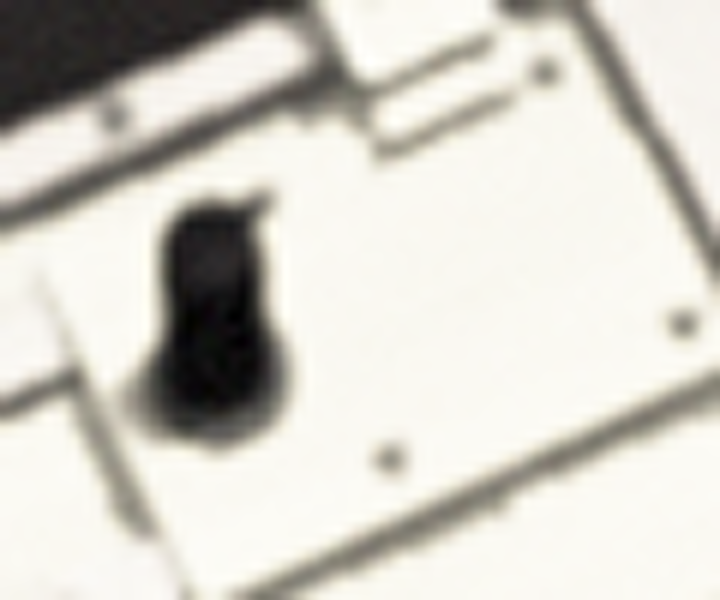

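View pics/d2.png

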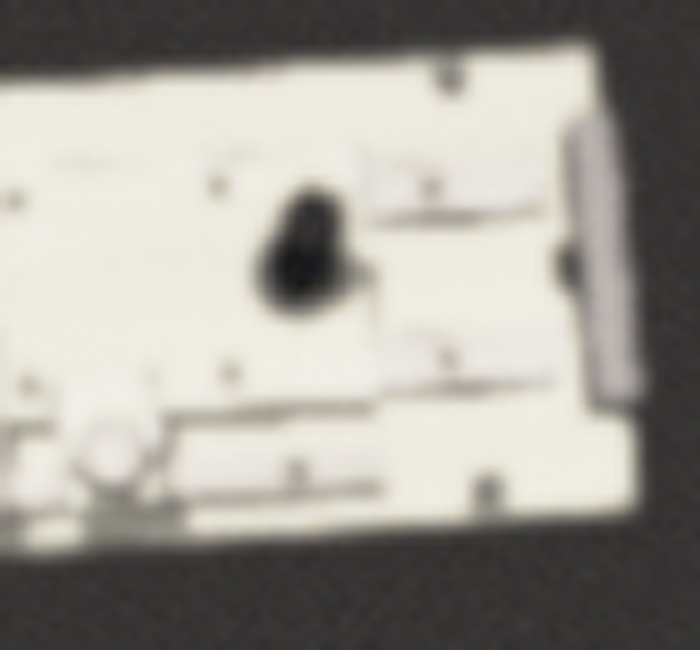

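The nut is at (0.441,-0.173), the small connector at (0.4417,-0.3347) and the plug at (0.438,-0.060). The tray centre is about (0.639,-0.002), with the base turned +2.6°. I'll grip with the jaws along x and set the parts in a row along y. The nut goes first.

```bash
cat > act.py <<'E'
from h import *
YAW=np.radians(2.6); T=np.array([.639,-.0022])
ex=np.array([np.cos(YAW),np.sin(YAW)]); ey=np.array([-np.sin(YAW),np.cos(YAW)])
def quat(th):
    a=(th+np.pi/2)/2; return np.array([np.cos(a),np.sin(a),0,0])
def obs(): return monitor.get_obs()
def fz(): return obs()['wrist_force'][2]
def st(m=''):
    o=obs(); print(m,'t',round(o['time_s'],2),'p',o['tool_pos'].round(4),'F',o['wrist_force'].round(1),'w',round(o['gripper_width'],3))
def pick(xy,th,z,opening,hover=.11):
    q=quat(th)
    print('ik q6', np.round(solve_ik([*xy,hover],q),2))
    env.move_ptp([*xy,hover],q); st('hover')
    env.gripper_to(opening); env.movel([*xy,z],rate=.15); st('down')
    env.gripper_to(0.0); st('grip')
    env.movel([*xy,hover+.02],rate=.25); st('lift')
def place(txy,z,opening):
    xy=T+txy[0]*ex+txy[1]*ey; q=quat(YAW)
    env.move_ptp([*xy,.135],q); st('over')
    zt=.037+z
    env.movel([*xy,zt+.003],rate=.12); env.dwell(.1); f0=fz(); print('f0',f0)
    for k in range(7):
        zz=zt+.002-.001*k; env.movel([*xy,zz],rate=.02); f=fz()
        if abs(f-f0)>2.0: break
    print('contact k',k,'dz',round(zz-zt,4),'f',f); st()
    env.gripper_to(opening); st('rel')
    env.movel([*xy,.135],rate=.25); st('up')
E
python3 - <<'E'
from act import *
for nm,uv,z in (('htop top',('top',301.5,140.5),.092),('hfoot top',('top',299.8,147.2),.038),('htop sc',('scene',267.7,303.0),.092),('hfoot sc',('scene',268.2,317.5),.038)):
    print(nm,px2w(*uv,z).round(4))
print('handle exp',T-.15*ey)
pick((.4413,-.1729),np.radians(7.4),.004,.75)
E
```

```text
htop top [ 0.6461 -0.1515  0.092 ]
hfoot top [ 0.6433 -0.1513  0.038 ]
htop sc [ 0.6441 -0.1489  0.092 ]
hfoot sc [ 0.651  -0.1523  0.038 ]
handle exp [ 0.64580445 -0.15204559]
ik q6 [-0.54 -0.02  2.02 -0.    1.13 -0.67]
hover t 1.89 p [ 0.4416 -0.1739  0.1105] F [-0.4  0.2 -0.6] w 0.998
down t 3.1 p [ 0.4419 -0.1732  0.0047] F [0.7 0.5 0.4] w 0.749
grip t 3.48 p [ 0.4424 -0.1735  0.0056] F [-1.3  0.8  7.2] w 0.408
lift t 4.12 p [ 0.4408 -0.1726  0.1292] F [-0.2  0.6 -1.5] w 0.405
```

Run:
```python
from act import *
place((0,.034),.0046,.68)
im=eyes.snapshot('scene'); crop(im,140,190,410,370,2.9,'pics/p1.png')
```

```text
over t 5.22 p [0.6364 0.0308 0.1337] F [ 0.2 -0.4  0.2] w 0.409
f0 -0.6670350402179972
contact k 2 dz 0.0 f 5.212005213422308
 t 6.97 p [0.6377 0.0318 0.0427] F [-2.9 -0.9  5.2] w 0.41
rel t 7.32 p [0.6373 0.0317 0.0414] F [ 0.3  0.4 -0.1] w 0.677
up t 7.84 p [0.638  0.0317 0.1363] F [ 0.8  0.1 -0.4] w 0.683
```

View pics/p1.png

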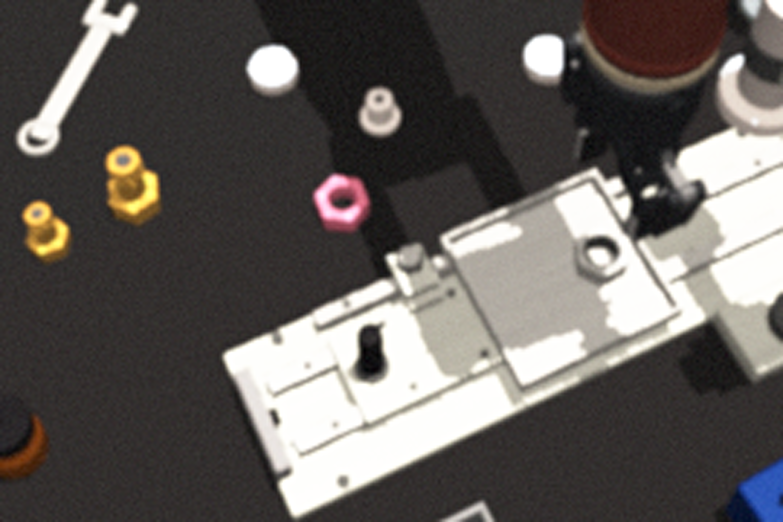

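The nut lies flat in the tray at crop (600,258), that is scene (347,279), and everything else is undisturbed. The small connector is next.

Run:
```python
from act import *
pick((.4417,-.3347),np.radians(0),.020,.55,hover=.13)
o=obs()
if .15<o['gripper_width']<.3:
    place((0,-.004),.0205,.5)
im=eyes.snapshot('scene'); crop(im,140,190,410,370,2.9,'pics/p2.png')
```

```text
ik q6 [-0.79  0.15  1.81 -0.    1.19 -0.79]
hover t 9.43 p [ 0.4423 -0.334   0.1299] F [-0.1 -0.3 -0.3] w 0.681
down t 10.57 p [ 0.4423 -0.3353  0.0209] F [0.4 0.1 0.2] w 0.553
grip t 10.96 p [ 0.4425 -0.3355  0.0213] F [-0.   0.2  5.7] w 0.191
lift t 11.62 p [ 0.441  -0.334   0.1486] F [-0.4  0.5 -1.8] w 0.194
over t 13.05 p [ 0.6389 -0.0074  0.1347] F [-0.5 -1.1 -0.2] w 0.19
f0 -0.7497960543857771
contact k 2 dz 0.0 f 6.261616523256636
 t 14.68 p [ 0.6393 -0.0062  0.0583] F [-2.8 -0.6  6.3] w 0.189
rel t 15.05 p [ 0.6391 -0.0062  0.0573] F [ 0.1 -0.2  0.3] w 0.5
up t 15.51 p [ 0.6402 -0.0063  0.1367] F [ 0.3  0.2 -0.6] w 0.501
```

View pics/p2.png

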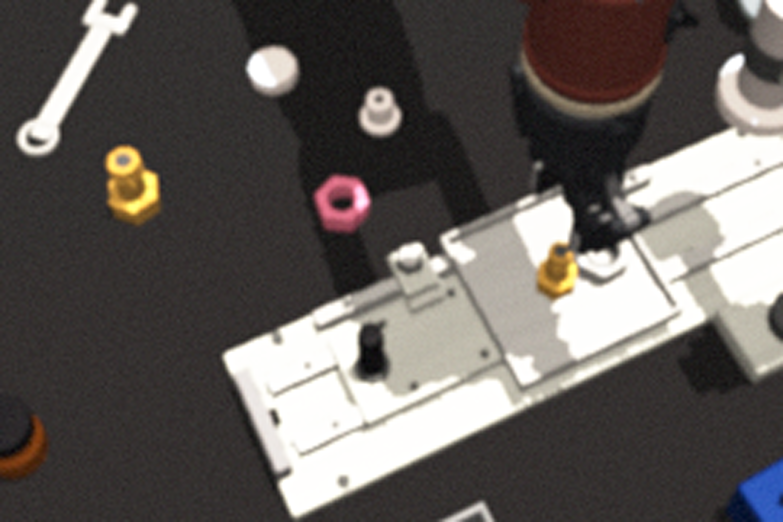

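The connector stands upright in the tray at crop (558,270), with the nut beside it. The plug is next.

Run:
```python
from act import *
pick((.4378,-.0599),np.radians(0),.011,.55,hover=.13)
o=obs()
if .18<o['gripper_width']<.33:
    place((0,-.041),.0115,.5)
im=eyes.snapshot('scene'); crop(im,140,190,410,370,2.9,'pics/p3.png')
```

```text
ik q6 [-0.31 -0.13  2.09 -0.    1.18 -0.31]
hover t 16.4 p [ 0.4386 -0.06    0.1301] F [0.  0.4 0.4] w 0.503
down t 17.57 p [ 0.4386 -0.0601  0.0117] F [ 0.3 -0.3  0.1] w 0.551
grip t 17.93 p [ 0.439  -0.0602  0.0123] F [-0.9  0.7  7. ] w 0.229
lift t 18.63 p [ 0.4371 -0.0597  0.1489] F [ 0.  -0.1 -0.6] w 0.234
over t 19.47 p [ 0.639  -0.043   0.1329] F [ 0.3 -0.1 -0.5] w 0.23
f0 -0.9124381427566747
contact k 2 dz 0.0 f 5.09952074374096
 t 21.16 p [ 0.6409 -0.0431  0.0493] F [-2.5  0.8  5.1] w 0.232
rel t 21.51 p [ 0.6408 -0.0431  0.0483] F [ 0.6 -0.6 -0.4] w 0.499
up t 22.01 p [ 0.6415 -0.0433  0.1362] F [-0.2  0.1 -0.7] w 0.497
```

View pics/p3.png

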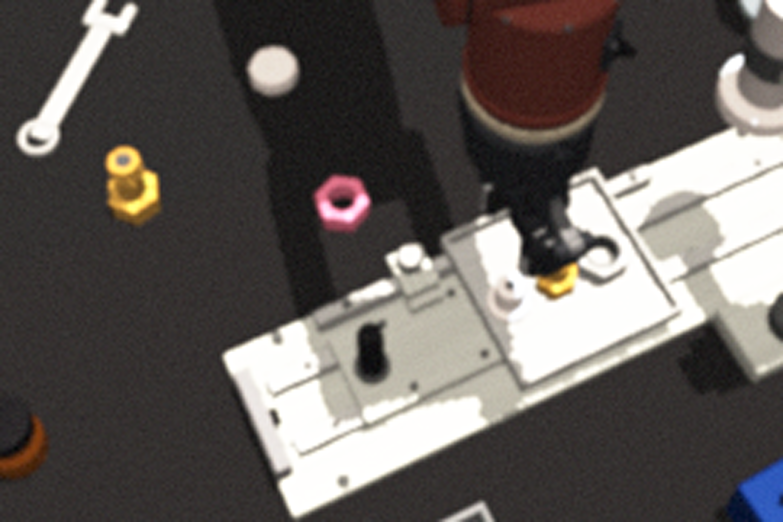

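All three fittings stand or lie in the tray: plug at crop (507,297), connector (558,280), nut (603,258). Now the handle, with the jaws along the rail direction.

Run:
```python
from act import *
H=np.array([.6455,-.1518])
c=[(abs(s[5]),th,s) for th in (YAW+np.pi/2,YAW-np.pi/2) if (s:=solve_ik([*H,.14],quat(th))) is not None]
c.sort(key=lambda k:k[0]); print([(k[1],k[2].round(2)) for k in c]); th=c[0][1]
open('th.txt','w').write(repr(th))
env.move_ptp([*H,.14],quat(th)); st('over')
env.gripper_to(.6)
env.movel([*H,.053],rate=.1); env.dwell(.2)
fs=[]
for _ in range(5): env.dwell(.04); fs.append(obs()['wrist_force'])
print('base',np.mean(fs,0).round(2),np.std(fs,0).round(2)); st('down')
im=eyes.snapshot('scene'); crop(im,180,190,410,370,3.2,'pics/h1.png')
im=eyes.snapshot('top'); crop(im,140,50,340,200,4,'pics/h2.png')
```

```text
[(np.float64(-1.525417766243044), array([-0.35,  0.38,  1.5 , -0.  ,  1.26,  1.18])), (np.float64(1.6161748873467492), array([-0.35,  0.38,  1.5 , -0.  ,  1.26, -1.97]))]
over t 23.33 p [ 0.645  -0.1514  0.139 ] F [ 1.2  0.8 -0.3] w 0.499
base [-0.03  0.07 -0.18] [0.35 0.42 0.3 ]
down t 25.01 p [ 0.6456 -0.1518  0.0533] F [-0.1  0.6  0.2] w 0.598
```

View pics/h1.png

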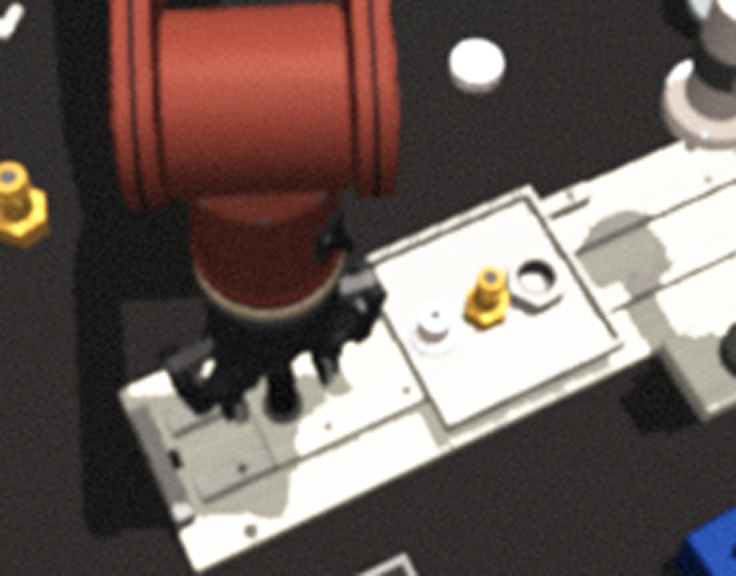

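View pics/h2.png

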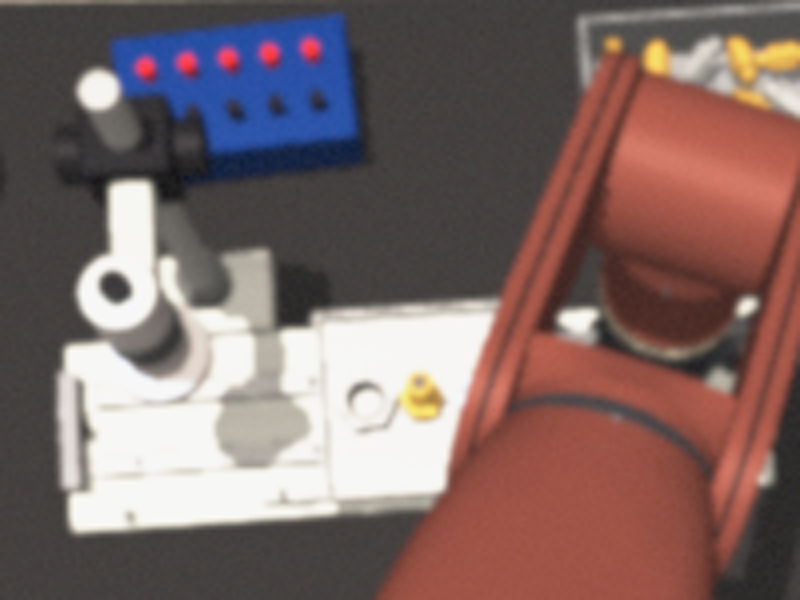

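The handle stands between the open fingers. The arm is bulky near the camera, so I'll check the clearance partway. Now I grip and move in segments, watching the force.

```bash
cat > push.py <<'E'
from act import *
H=np.array([.6455,-.1518])
def fy(n=4,dt=.02):
    a=[]
    for _ in range(n): env.dwell(dt); a.append(obs()['wrist_force'][:2]@ey)
    return np.mean(a)
def go(s,rate): env.movel([*(H+s*ey),.053],rate=rate)
def s_now(): return (obs()['tool_pos'][:2]-H)@ey
E
python3 - <<'E'
from push import *
env.gripper_to(0.0); st('grip'); print('fy',fy())
for s in (.02,.04,.06):
    go(s,.05); o=obs(); print(s,round(s_now(),4),'fmove',round(o['wrist_force'][:2]@ey,2),'fx',round(o['wrist_force'][:2]@ex,2),'fz',o['wrist_force'][2].round(1))
print(fy()); st()
im=eyes.snapshot('scene'); cv2.imwrite('pics/m1s.png',cv2.resize(im,None,fx=1.4,fy=1.4))
im=eyes.snapshot('top'); cv2.imwrite('pics/m1t.png',cv2.resize(im,None,fx=1.4,fy=1.4))
E
```

```text
grip t 25.52 p [ 0.6454 -0.1515  0.0531] F [-1.5  1.4  3. ] w 0.192
fy 2.6511789496489198
0.02 0.02 fmove 0.27 fx -2.15 fz 2.7
0.04 0.0403 fmove 0.8 fx -2.06 fz 3.5
0.06 0.0605 fmove 1.87 fx -3.58 fz 5.1
1.6809762303089686
 t 27.3 p [ 0.6427 -0.0913  0.0531] F [-3.3  1.7  4.9] w 0.194
```

View pics/m1s.png

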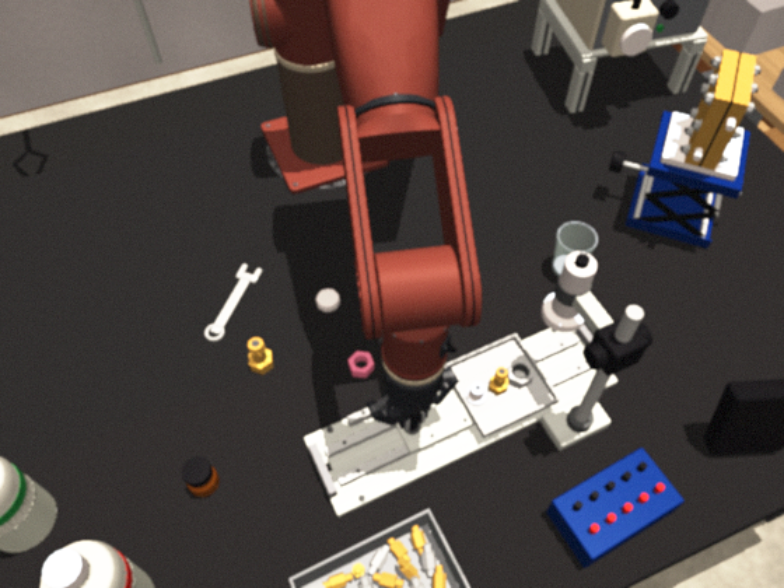

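View pics/m1t.png

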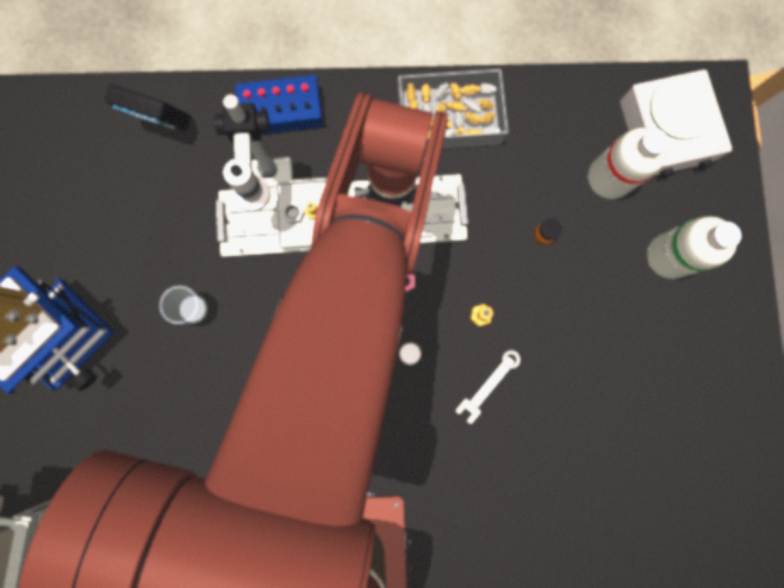

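The slide follows, the fittings sit still in the tray, and the wrist passes well clear of the camera. Next I go to 0.10 m and then feel for the notch in small steps.

Run:
```python
from push import *
for s in (.08,.1): 
    go(s,.05); o=obs(); print(s,round(s_now(),4),'f',round(o['wrist_force'][:2]@ey,2),'fx',round(o['wrist_force'][:2]@ex,2),'fz',o['wrist_force'][2].round(1))
hist=[];s=.1;log=[]
while s<.185:
    s+=.0015; go(s,.02); f=fy(4,.015); log.append((round(s,4),round(s_now(),4),round(f,2)))
    if len(hist)>=5 and abs(f-np.median(hist[-8:]))>1.8: break
    hist.append(f)
for l in log: print(*l, end=' | ')
st('\nend')
```

```text
0.08 0.0803 f 0.14 fx -2.76 fz 5.5
0.1 0.1006 f 0.96 fx -3.15 fz 5.2
0.1015 0.1013 -1.32 | 0.103 0.103 -0.81 | 0.1045 0.1043 -2.19 | 0.106 0.106 -1.16 | 0.1075 0.1072 -2.11 | 0.109 0.1089 -1.83 | 0.1105 0.1101 -2.35 | 0.112 0.1118 -1.33 | 0.1135 0.1136 -0.63 | 0.115 0.1148 -1.83 | 0.1165 0.1165 -0.8 | 0.118 0.1177 -1.67 | 0.1195 0.1194 -0.62 | 0.121 0.1206 -1.97 | 0.1225 0.1223 -1.32 | 0.124 0.124 -0.55 | 0.1255 0.1257 -0.2 | 0.127 0.1274 0.75 | 
end t 34.2 p [ 0.6396 -0.0245  0.0531] F [-3.7  1.1  5. ] w 0.193
```

Run:
```python
from push import *
print('hold',round(fy(6,.02),2))
s=.127;log=[];mx=-9
for k in range(14):
    s+=.001; go(s,.015); f=fy(4,.02); log.append((round(s,4),round(s_now(),4),round(f,2))); mx=max(mx,f)
    if (mx>1.2 and f<mx-2.5) or f<-3.2: break
for l in log: print(*l, end=' | ')
st('\nend')
```

```text
hold 0.56
0.128 0.1286 1.13 | 0.129 0.1298 2.08 | 0.13 0.1308 1.06 | 0.131 0.1309 -1.35 | 
end t 35.57 p [ 0.6395 -0.021   0.0531] F [-2.7 -1.6  5.8] w 0.193
```

Between 0.125 and 0.130 the force turned from a drag of about -1.5 N to a forward pull of +2 N and the tool ran ahead of its command. At 0.131 it fell back with the carriage held, which is the click. A small probe should confirm the bottom of the notch.

Run:
```python
from push import *
for s in (.1315,.132,.131,.130,.1305,.131):
    go(s,.01); env.dwell(.15); f=fy(8,.02); print(s,round(s_now(),4),round(f,2))
st('end')
im=eyes.snapshot('scene'); crop(im,210,190,450,370,3.3,'pics/n1.png')
```

```text
0.1315 0.131 -2.94
0.132 0.131 -4.56
0.131 0.1309 -2.05
0.13 0.1308 1.21
0.1305 0.1308 -0.47
0.131 0.1309 -1.22
end t 38.77 p [ 0.6395 -0.021   0.0531] F [-4.3 -1.4  5.6] w 0.196
```

View pics/n1.png

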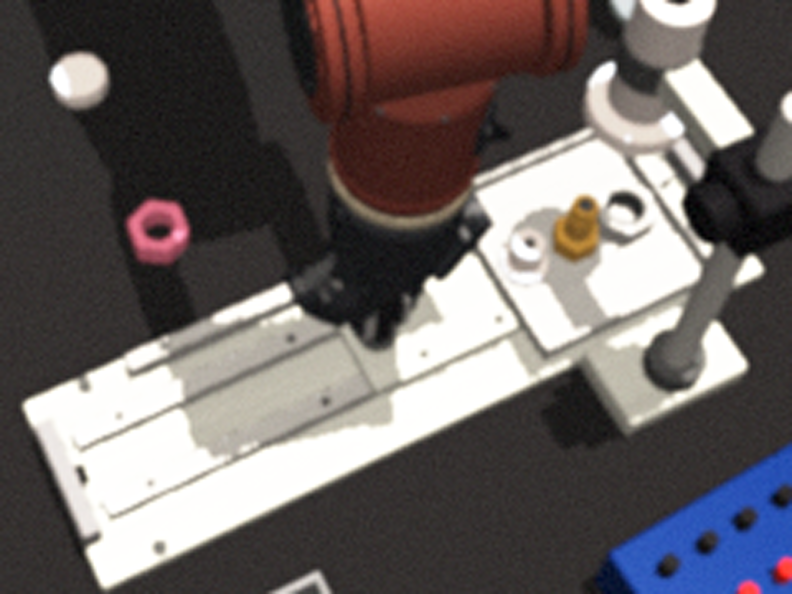

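The carriage stays within 0.1308–0.1310 while the force swings from -4.6 to +1.2 N, so it is locked in the notch. All three fittings are upright or flat in the tray. I'll unload the push, take a final look and hand in.

Run:
```python
from push import *
go(.1306,.01); env.dwell(.3); print(round(s_now(),4),round(fy(8,.02),2)); st('end')
im=eyes.snapshot('scene'); cv2.imwrite('pics/f1.png',cv2.resize(im,None,fx=1.4,fy=1.4))
```

```text
0.1308 -0.28
end t 39.5 p [ 0.6395 -0.0211  0.0531] F [-3.9  0.   5.8] w 0.196
```

View pics/f1.png

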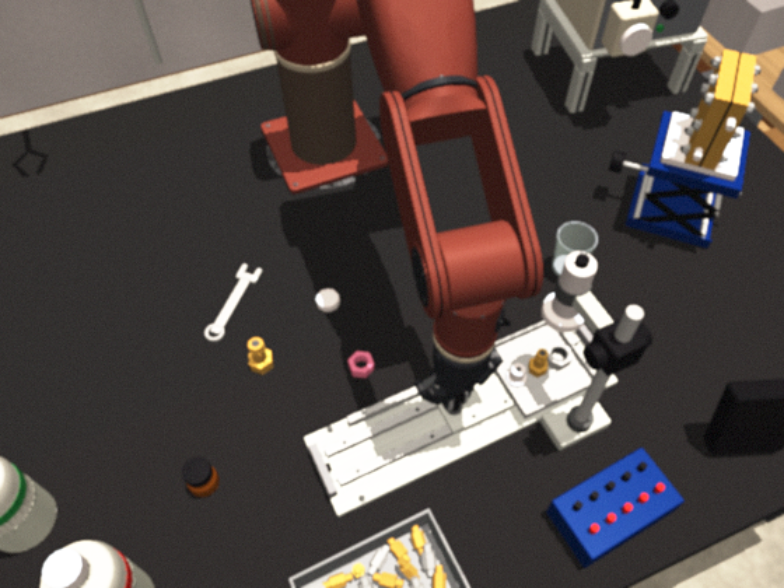

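The final picture shows the fittings in the tray at (517,372), (539,362) and (560,355). The bystanders I can see are where they were; cap_b is hidden behind the arm. Handing in.

```bash
python3 -c "
from plant import env
print(env.job_done())"
```

```text
the job is handed in; nothing more can be done
None
```

The job is handed in. The steel nut, the smaller brass connector and the white plug went into the tray in that order at the loading end. Each was lowered until light contact of about 5–6 N was felt, then released. I then gripped the handle and moved the slide gently until the ball clicked, about 0.131 m from its starting point.

- **Notch:** the force went from about -1.5 N of drag to a +2 N pull. In a small probe afterwards the slide stayed within 0.2 mm while the force swung from -4.6 to +1.2 N. The far end stop would have been at least 0.17 m from the start.
- **At hand-in:** the handle is still gripped, with -0.3 N along the rails at 39.5 s on the robot's clock. About 4 N sideways and 6 N vertical remained on the wrist from the grip.
- **Not confirmed:** cap_b was hidden behind the arm in the last picture, so I could not see it there. The arm did not go near it after it was last seen in place. The pink nut, the larger connector, the other cap, the wrench, the beaker and the jar all looked unmoved.
- **Disagreement:** the two cameras differed by up to 3.5 mm on the nut's position, so I used the joint fit. The grasp succeeded first time.

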